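# Pack the V-block pair and close the case

### The job

Put the small V-block that lies on the bench into the free end of the open steel case, down on the floor beside its twin (not on top of it), then set the lid on the case so that it drops fully home and lies flat on the rim. Leave the large V-block and the other things on the bench where they are.

Things in the scene. Friction and masses are not known exactly. Their poses are not given: they have to be found in the camera images.
- case: Open-topped grey steel case, fixed to the bench: 144 mm along its x, 178 mm along its y, 62 mm high, walls and floor 4 mm thick (inside 136 x 170 x 58 mm). Origin: centre of its underside, on the bench; z up. The twin V-block already stands in its +y half; the -y half is free.
- small_centre (a point): The V-block to pack, loose on the bench: plain steel, 44 mm along x, 50 mm along y, 46 mm high, about 0.5 kg, with a V groove 16 mm deep along y in its top. Point: centre of the block, 23 mm above its underside; z up. Its flat flanks at x = +-22 mm are parallel and full height: grip it across them, from above.
- twin_centre (a point): The identical V-block (44 x 50 x 46 mm) that already stands loose in the case, in its +y half, its axes roughly along the case's. Point: centre of the block, 23 mm above its underside. It must stay in the case.
- lid_grip (a point): Grip point of the loose lid, which lies handle up on the bench (about 0.35 kg): centre of its steel handle bar, 14 mm wide (x), 100 mm long (y), 14 mm thick (z), over the lid's middle with 26 mm free height under it. It is 45 mm above the lid's underside. With the lid seated, this point is 99 mm above the case's underside.
- lid: The same lid: grey plate 168 mm (x) by 202 mm (y), 4 mm thick; under it a centred black pad 108 x 142 mm, 8 mm thick, that drops into the case with 14 mm play on every side. The same either way round; its y goes along the case's y. Origin: centre of the pad's lower face, 8 mm below the plate's.
- large_centre (a point): Bystander: the large V-block, same shape but 62 x 72 x 80 mm, too tall for the case. Point: its centre, 40 mm above the bench.
- spray: Bystander: upright spray can, 64 mm in diameter, 170 mm high. Origin: centre of its underside.
- oiler: Bystander: oil can, 72 mm in diameter, 150 mm high with its thin spout (to +x) and a loop handle (to -x). Origin: centre of its underside.
- spanner: Bystander: spanner 170 mm long, lying along its x. Origin: centre of its underside.
Things that resemble listed ones, but are neither listed nor needed, are in the scene too. What is shaped like the part that bears twin_centre but brown or orange is not meant.

How it is judged:
By the outcome, as a careful person would: the job done as asked, in the order asked, and still so for the second after the job is handed in, with the robot touching nothing.
It also fails if it takes over 58 s, if anything falls off the work surface, if the arm or the gripper's body presses on something with over 40 N, if the wrist force passes 120 N, or if a joint passes its speed limit or range.

### The arm

A 7-joint arm with a two-finger parallel gripper is mounted at the origin on the work surface. World frame = base frame: x ahead of the robot, y to its left, z up, the work surface at z = 0. Lengths are in m, angles in rad, forces in N, time in s.
With the tool pointing down it reaches from about 0.425 to 0.825 m from the base axis. Payload 3.6 kg.
Tool frame: the origin (TCP) lies on the mounting face of the last link; the fingertips stand 173 mm ahead of it and the grasp point (between the pads) lies 155 mm ahead of it; z points along the fingers, y is the line along which they close (so a half turn about z gives the same grasp; the last joint's range is limited). The gripper opens to 85 mm and grips with 20 to 120 N. Pads are 22 mm wide; open, the fingers measure 114 mm over their backs; the gripper's body (76 mm by 85 mm) begins 54 mm behind the grasp point. The pads swing forward as they close: fully open they stand 13 mm farther back than shut.
Start: joints at [-0.026, 0.615, -0.013, 1.423, 0.008, 1.103, -0.04], TCP at [0.65, 0, 0.405] pointing down, gripper open.
Joint ranges: [-3.12, 3.12], [-0.3, 2.06], [-1.34, 1.32], [0.26, 2.42], [-1.36, 4.5], [0.01, 1.98], [-2.84, 2.84]. Speed limits (rad/s): [2.79, 2.79, 3.14, 3.14, 3.14, 3.14, 3.14].

### API

Orientations are given as [roll, pitch, yaw] about the fixed x, y, z axes, in that order (R = Rz(yaw) Ry(pitch) Rx(roll)).
In Python, from station import sensors, imaging, manip, models gives the robot as it stands.
- The arm moves only by the tool arm_command, never from a script. Its argument "rows" is a list of rows, each an object of numbers: "rx", "ry", "rz": the turn, a rotation vector about the world's x, y, z in degrees; "dx", "dy", "dz": the shift along the world's x, y, z in m; "claw": the opening, from 0 (shut) to 1 (fully open). In form: [{"rx": .., "ry": .., "rz": .., "dx": .., "dy": .., "dz": .., "claw": ..}, ...]. A call has exactly 5 rows; each row shifts and turns the commanded pose from where the row before left it; what a row does not reach is not made up. A row lasts 1/10 s, in which the tool goes at most 50 mm and 8.59 degrees, less where a joint would pass 70% of its speed; a pose out of reach is approached as far as the arm can. A call with a gripper value outside its range is refused whole. The fingers move at their own pace and stop on an object; "newtons" is the grip in N (left out, the last holds). Time passes only in rows, so rows that do not move let the fingers close, or fill a call up. It gives the time, the measured TCP pose, the force, the opening and the grip force at its end, in the units of the state.
- sensors.get_obs(): the state, without advancing time (a new reading comes with each control period).
- imaging.camera(name): name is "scene" or "side" or "wrist"; returns the picture (420x560x3 uint8, red, green, blue); there is no depth.
- imaging.camera_params(name): a dict with "fx", "fy", "cx", "cy" (pixels), "R" (3x3) and "t" (3): a world point X has camera coordinates R X + t. Camera axes: x right, y down, z forward; pixel columns grow to the right and rows downward; lengths in m; the calibration is good to about 2 mm. A picture is of the moment at which its call begins: read the wrist's pose just before it. camera_params takes no time and is no camera call; for the wrist camera it gives the pose at the moment of the call.
- manip.job_done(): hands the job in; it is judged then, once.
Trained networks look in the newest picture that a camera, given by its name, has taken for a name from the list of things; names that differ only in an ending like _2 or _b are one class to them, and where a whole thing is asked for, a point or a joint stands for the part that bears it (a point fixed in the world has none). Each returns a list of dicts, best first, with "conf" (0 to 1); they miss things now and then, are a little off and sometimes report something else, mostly with a low value. They report only what shows in the picture. A call takes as long as a camera call. They do not tell look-alikes from the thing itself.
- models.outline_of(camera, target): "region" (420x560 bool, what is visible of it) and "rect" ([left, top, right, bottom] in pixels, round what is visible of it).
- models.pinpoint(camera, target): "point" ([column, row] in pixels: a listed point, or the origin of a listed thing).
The state is a dict: "time_s": time; "joint_pos": joint angles; "dq": joint speeds; "effort": joint torques, N m; "ee_pos": TCP position; "tcp_rot": TCP orientation; "ft_force": force on the tool from outside, world axes, zero at the start; "wrist_torque": the same for the moment, N m; "width": finger opening in m; "finger_force": force on a finger pad.
Only numpy, scipy, OpenCV 4.12 (cv2) and the standard library are available. Lean on these libraries where they do the work, as an engineer would, in place of code of your own. Each camera call takes 0.05 s, during which the arm holds its last target. There are 200 camera calls.

## Working session

There is one attempt and no reset: what is moved stays moved. The work goes in short steps, Python scripts to look and compute and a tool call to move; the robot and the scene stay as the last step left them, time stands still between calls to the robot, and variables do not carry over. Pictures are saved under pics/ and viewed, at most 10 in all, crops included, and the job is handed in when it is done.

Besides the shell and the picture viewer there is one more tool, called after "Call:" as name([rows], argument=value, ...), one row to a line, values as JSON. arm_command: Moves the arm, as the interface text tells. Its arguments: {"type":"object","properties":{"rows":{"type":"array","items":{"type":"object","properties":{"rx":{"type":"number"},"ry":{"type":"number"},"rz":{"type":"number"},"dx":{"type":"number"},"dy":{"type":"number"},"dz":{"type":"number"},"claw":{"type":"number"}}}},"newtons":{"type":"number"}},"required":["rows"]}

```bash
mkdir -p pics
cat > h.py <<'E'
import numpy as np, cv2
from station import sensors, imaging, manip, models
def ray(cam,px,z,P=None):
    P=P or imaging.camera_params(cam); R=np.array(P["R"]);t=np.array(P["t"])
    d=R.T@np.array([(px[0]-P["cx"])/P["fx"],(px[1]-P["cy"])/P["fy"],1]);o=-R.T@t
    return o+d*(z-o[2])/d[2]
def proj(cam,X,P=None):
    P=P or imaging.camera_params(cam); c=np.array(P["R"])@np.array(X)+np.array(P["t"])
    return [P["cx"]+P["fx"]*c[0]/c[2],P["cy"]+P["fy"]*c[1]/c[2]]
def save(cam,n):
    im=np.array(imaging.camera(cam)); cv2.imwrite(f"pics/{n}.png",im[:,:,::-1]); return im
E
python3 - <<'E'
from h import *
np.set_printoptions(precision=3,suppress=True)
a=save("scene","s0"); 
for c in ["scene","side"]:
    if c=="side": b=save(c,"d0")
    P=imaging.camera_params(c); print(c,-np.array(P["R"]).T@P["t"],P["fx"])
    for n,z in [("case",0),("small_centre",.023),("lid_grip",.045),("large_centre",.04),("spray",0),("oiler",0),("spanner",0)]:
        for r in models.pinpoint(c,n)[:4]: print(n,round(r["conf"],2),np.round(r["point"]),ray(c,r["point"],z))
cv2.imwrite("pics/b0.png",cv2.resize(np.hstack([a,b])[:,:,::-1],(800,300),interpolation=cv2.INTER_AREA))
o=sensors.get_obs();print(o["time_s"],o["ee_pos"],o["tcp_rot"],o["width"])
E
```

```text
scene [ 1.06  -0.554  0.668] 436.8966452039666
case 0.95 [275. 217.] [0.48  0.094 0.   ]
small_centre 0.84 [309. 161.] [0.396 0.337 0.023]
lid_grip 0.95 [163. 281.] [ 0.496 -0.252  0.045]
large_centre 0.61 [369. 183.] [0.6   0.332 0.04 ]
spray 0.75 [293. 348.] [ 0.764 -0.172  0.   ]
oiler 0.92 [405. 238.] [0.762 0.241 0.   ]
spanner 0.89 [350. 294.] [0.766 0.006 0.   ]
side [ 0.373 -0.786  0.78 ] 501.1902536379672
case 0.73 [245. 223.] [0.484 0.089 0.   ]
case 0.69 [283. 327.] [ 0.503 -0.218  0.   ]
small_centre 0.92 [208. 164.] [0.427 0.319 0.023]
lid_grip 0.72 [402. 284.] [ 0.742 -0.207  0.045]
lid_grip 0.59 [282. 325.] [ 0.496 -0.246  0.045]
large_centre 0.76 [268. 146.] [0.593 0.338 0.04 ]
spray 0.79 [404. 286.] [ 0.766 -0.176  0.   ]
spray 0.59 [344. 174.] [0.77  0.221 0.   ]
oiler 0.56 [340. 174.] [0.763 0.224 0.   ]
spanner 0.71 [371. 227.] [0.766 0.008 0.   ]
0.8 [ 0.65  -0.     0.405] [-3.142 -0.     1.571] 0.08568289579530938
```

View pics/s0.png

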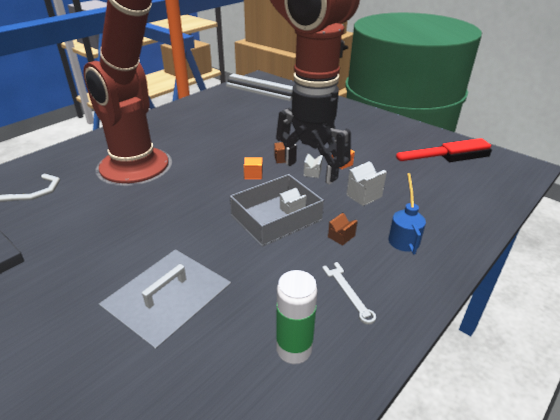

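View pics/d0.png

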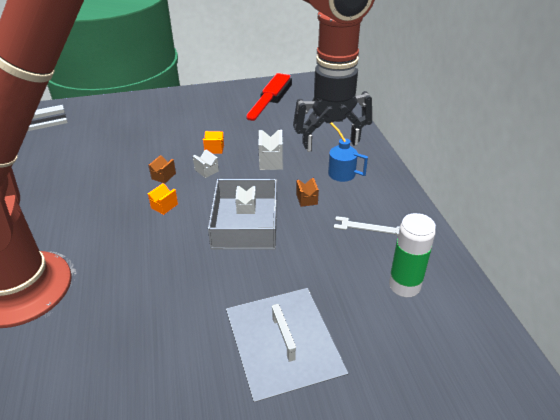

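The scene view shows the case at (275,217), the lid at (163,281) and the grey small V-block at (313,166), half hidden by a finger. The side view shows the small block clearly at (208,164), with orange and brown look-alikes around it. I'll move above it.

Call:
arm_command([
  {"dx": -0.022, "dy": 0.032, "claw": 1},
  {"dx": -0.022, "dy": 0.032, "claw": 1},
  {"dx": -0.022, "dy": 0.032, "claw": 1},
  {"dx": -0.022, "dy": 0.032, "claw": 1},
  {"dx": -0.022, "dy": 0.032, "claw": 1},
])

```text
invalid input at $.rows[0]: expected keys rx, ry, rz, dx, dy, dz, claw
```

Call:
arm_command([
  {"dx": -0.022, "dy": 0.03, "claw": 1},
  {"dx": -0.022, "dy": 0.03, "claw": 1},
  {"dx": -0.022, "dy": 0.03, "claw": 1},
  {"dx": -0.022, "dy": 0.03, "claw": 1},
  {"dx": -0.022, "dy": 0.03, "claw": 1},
])

```text
invalid input at $.rows[0]: expected keys rx, ry, rz, dx, dy, dz, claw
```

Run:
```python
from h import *
np.set_printoptions(precision=4,suppress=True)
o=sensors.get_obs();print(o["time_s"],o["ee_pos"],o["tcp_rot"],o["ft_force"])
P=imaging.camera_params("wrist");print(-np.array(P["R"]).T@P["t"],P["R"],P["fx"])
save("wrist","w1")
for r in models.pinpoint("wrist","small_centre"): print(r["conf"],r["point"],ray("wrist",r["point"],.023,P))
for r in models.outline_of("wrist","small_centre"): print(r["conf"],r["rect"])
save("scene","s1")
for c in ["scene"]:
  for n,z in [("case",0),("twin_centre",.027),("lid_grip",.045)]:
    for r in models.pinpoint(c,n): print(n,r["conf"],np.round(r["point"]),ray(c,r["point"],z))
```

```text
0.8 [ 0.65   -0.      0.4047] [-3.1416 -0.      1.5708] [-0.3429  0.0146 -0.4411]
[0.6499 0.0827 0.3748] [[ 1.     -0.0007  0.0006]
 [-0.0008 -0.9474  0.32  ]
 [ 0.0004 -0.32   -0.9474]] 314.1695475187789
twin_centre 0.98 [291. 202.] [0.494  0.1395 0.027 ]
twin_centre 0.97 [339. 226.] [0.6385 0.1419 0.027 ]
twin_centre 0.74 [284. 154.] [0.318  0.3138 0.027 ]
twin_centre 0.63 [251. 170.] [0.3112 0.1827 0.027 ]
twin_centre 0.52 [343. 156.] [0.4559 0.4211 0.027 ]
lid_grip 0.69 [165. 278.] [ 0.4915 -0.2432  0.045 ]
lid_grip 0.44 [292. 201.] [0.5076 0.1265 0.045 ]
lid_grip 0.32 [275. 220.] [0.5264 0.0423 0.045 ]
```

View pics/w1.png

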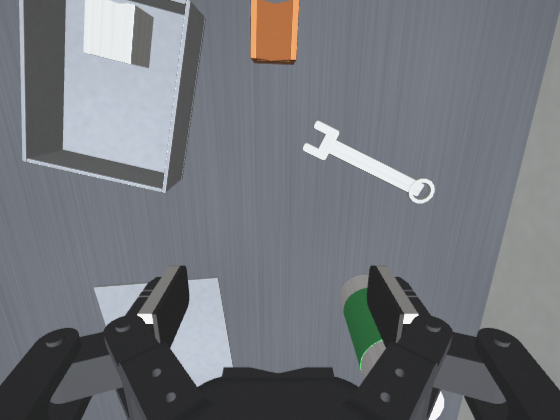

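The wrist image (up is +y) shows the case at the top left, with its near rim corners at (24,160) and (165,190). It also shows the brown decoy and the spanner. Each row needs every key, so I'll resend the move and pass over the case on the way.

Call:
arm_command([
  {"rx": 0, "ry": 0, "rz": 0, "dx": -0.03, "dy": 0.008, "dz": 0, "claw": 1},
  {"rx": 0, "ry": 0, "rz": 0, "dx": -0.03, "dy": 0.008, "dz": 0, "claw": 1},
  {"rx": 0, "ry": 0, "rz": 0, "dx": -0.03, "dy": 0.008, "dz": 0, "claw": 1},
  {"rx": 0, "ry": 0, "rz": 0, "dx": -0.03, "dy": 0.008, "dz": 0, "claw": 1},
  {"rx": 0, "ry": 0, "rz": 0, "dx": -0.03, "dy": 0.008, "dz": 0, "claw": 1},
])

```text
time_s: 1.65
ee_pos: [0.4988, 0.0403, 0.4049]
tcp_rot: [3.141, -0.0, 1.571]
ft_force: [-0.4, 0.0, -0.3]
width: 0.0852
finger_force: 0.0
```

Run:
```python
from h import *
np.set_printoptions(precision=4,suppress=True)
o=sensors.get_obs();print(o["time_s"],o["ee_pos"],o["tcp_rot"])
P=imaging.camera_params("wrist")
save("wrist","w2"); import json; json.dump({k:np.array(P[k]).tolist() for k in P},open("P2.json","w"))
for n,z in [("case",0),("twin_centre",.027)]:
    for r in models.pinpoint("wrist",n): print(n,r["conf"],np.round(r["point"]),ray("wrist",r["point"],z,P))
r=models.outline_of("wrist","case")[0];print(r["conf"],r["rect"])
c=max(cv2.findContours(r["region"].astype(np.uint8),0,2)[0],key=cv2.contourArea)
print([(p[0],ray("wrist",p[0],.062,P)[:2]) for p in cv2.approxPolyDP(c,6,True)])
```

```text
1.65 [0.4988 0.0403 0.4049] [ 3.1411 -0.0001  1.5708]
case 0.69 [268. 125.] [0.4879 0.0932 0.    ]
twin_centre 0.89 [272.  77.] [0.4928 0.1438 0.027 ]
twin_centre 0.79 [74. 17.] [0.3016 0.1978 0.027 ]
0.56 [178.1, 11.2, 363.1, 230.3]
[(array([205,  11], dtype=int32), array([0.4359, 0.1949])), (array([177, 197], dtype=int32), array([0.3941, 0.0254])), (array([309, 227], dtype=int32), array([ 0.5328, -0.0086])), (array([360,  53], dtype=int32), array([0.5736, 0.1617]))]
```

View pics/w2.png

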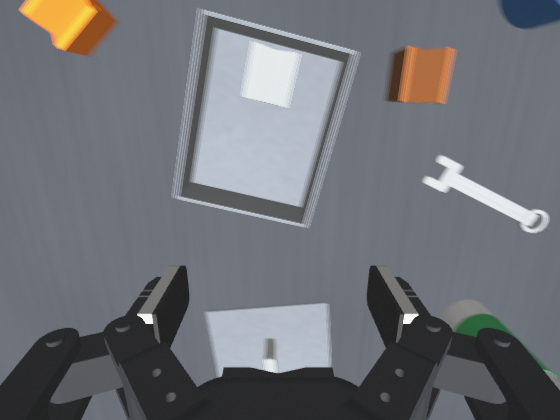

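Call:
arm_command([
  {"rx": 0, "ry": 0, "rz": 0, "dx": -0.007, "dy": 0.03, "dz": 0, "claw": 1},
  {"rx": 0, "ry": 0, "rz": 0, "dx": -0.007, "dy": 0.04, "dz": 0, "claw": 1},
  {"rx": 0, "ry": 0, "rz": 0, "dx": -0.007, "dy": 0.04, "dz": 0, "claw": 1},
  {"rx": 0, "ry": 0, "rz": 0, "dx": -0.007, "dy": 0.04, "dz": 0, "claw": 1},
  {"rx": 0, "ry": 0, "rz": 0, "dx": -0.007, "dy": 0.04, "dz": 0, "claw": 1},
])

```text
time_s: 2.35
ee_pos: [0.4661, 0.2315, 0.4048]
tcp_rot: [3.14, -0.001, 1.569]
ft_force: [1.0, 0.0, -0.5]
width: 0.0853
finger_force: 0.0
```

The wrist view now shows the whole case, with rim corners at (205,11), (177,197), (309,227) and (360,53). The twin is at (272,77). That puts the case centre at about (0.484, 0.093) with yaw about -13.8°.

Run:
```python
from h import *
np.set_printoptions(precision=4,suppress=True)
o=sensors.get_obs();print(o["time_s"],o["ee_pos"],o["tcp_rot"])
P=imaging.camera_params("wrist")
save("wrist","w3")
for r in models.pinpoint("wrist","small_centre"): print(r["conf"],np.round(r["point"]),ray("wrist",r["point"],.023,P))
for r in models.outline_of("wrist","small_centre"):
  c=max(cv2.findContours(r["region"].astype(np.uint8),0,2)[0],key=cv2.contourArea)
  print(r["conf"],[(p[0],ray("wrist",p[0],.046,P)[:2]) for p in cv2.approxPolyDP(c,3,True)])
```

```text
2.35 [0.4661 0.2315 0.4048] [ 3.1399 -0.0005  1.5692]
0.93 [232.  90.] [0.4191 0.3228 0.023 ]
0.32 [480. 322.] [0.7402 0.0263 0.023 ]
0.78 [(array([235,  54], dtype=int32), array([0.4266, 0.3542])), (array([197,  76], dtype=int32), array([0.3888, 0.3349])), (array([222, 122], dtype=int32), array([0.4105, 0.2915])), (array([261, 100], dtype=int32), array([0.4505, 0.3126]))]
```

View pics/w3.png

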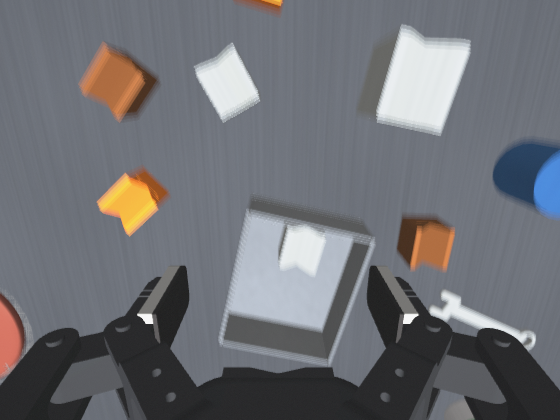

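The small block is at about (228,85), with its groove axis yawed about +28° and its centre at about (0.419, 0.323). I'll go above it, turn and look again.

Call:
arm_command([
  {"rx": 0, "ry": 0, "rz": 7, "dx": -0.0115, "dy": 0.0235, "dz": -0.03, "claw": 1},
  {"rx": 0, "ry": 0, "rz": 7, "dx": -0.0115, "dy": 0.0235, "dz": -0.03, "claw": 1},
  {"rx": 0, "ry": 0, "rz": 7, "dx": -0.0115, "dy": 0.0235, "dz": -0.03, "claw": 1},
  {"rx": 0, "ry": 0, "rz": 7, "dx": -0.0115, "dy": 0.0225, "dz": -0.03, "claw": 1},
  {"rx": 0, "ry": 0, "rz": 0, "dx": 0, "dy": 0, "dz": 0, "claw": 1},
])

```text
time_s: 3.0
ee_pos: [0.4174, 0.3246, 0.2809]
tcp_rot: [-3.134, -0.001, 2.065]
ft_force: [-0.2, -0.4, 0.8]
width: 0.0855
finger_force: 0.0
```

```bash
cat > m.py <<'E'
from h import *
import sys
np.set_printoptions(precision=4,suppress=True)
def run(tag,name,z,zc,eps=3):
  o=sensors.get_obs();print(o["time_s"],o["ee_pos"],o["tcp_rot"])
  P=imaging.camera_params("wrist"); save("wrist",tag)
  for r in models.pinpoint("wrist",name)[:3]: print(r["conf"],np.round(r["point"]),ray("wrist",r["point"],z,P))
  for r in models.outline_of("wrist",name)[:2]:
    c=max(cv2.findContours(r["region"].astype(np.uint8),0,2)[0],key=cv2.contourArea)
    print(r["conf"],[(p[0].tolist(),ray("wrist",p[0],zc,P)[:2]) for p in cv2.approxPolyDP(c,eps,True)])
    W=np.array([ray("wrist",p[0],zc,P)[:2] for p in c],np.float32)*1000; print(cv2.minAreaRect(W))
if __name__=="__main__": run(sys.argv[1],sys.argv[2],float(sys.argv[3]),float(sys.argv[4]))
E
python3 m.py w4 small_centre .023 .046
```

```text
3.0 [0.4174 0.3246 0.2809] [-3.1344 -0.0013  2.0649]
0.83 [277. 214.] [0.4164 0.3216 0.023 ]
```

View pics/w4.png

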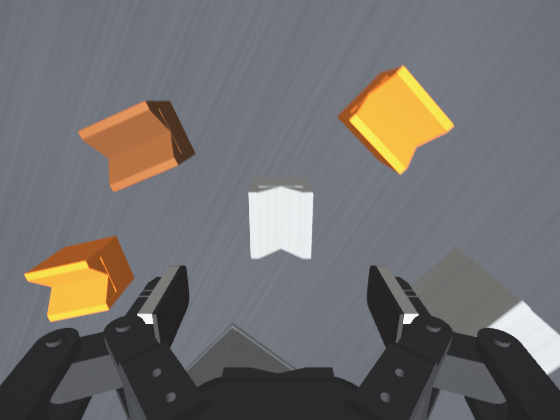

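The block sits centred between the fingers at (281,222), squared up with the gripper. I'll descend and grip.

Call:
arm_command([
  {"rx": 0, "ry": 0, "rz": 0, "dx": 0, "dy": -0.001, "dz": -0.03, "claw": 1},
  {"rx": 0, "ry": 0, "rz": 0, "dx": 0, "dy": -0.001, "dz": -0.03, "claw": 1},
  {"rx": 0, "ry": 0, "rz": 0, "dx": 0, "dy": 0, "dz": -0.025, "claw": 1},
  {"rx": 0, "ry": 0, "rz": 0, "dx": 0, "dy": 0, "dz": -0.017, "claw": 1},
  {"rx": 0, "ry": 0, "rz": 0, "dx": 0, "dy": 0, "dz": 0, "claw": 1},
])

```text
time_s: 3.65
ee_pos: [0.4203, 0.3192, 0.1819]
tcp_rot: [-3.14, 0.002, 2.056]
ft_force: [-0.4, -0.1, 0.4]
width: 0.0852
finger_force: 0.0
```

Call:
arm_command([
  {"rx": 0, "ry": 0, "rz": 0, "dx": 0, "dy": 0, "dz": 0, "claw": 0.3},
  {"rx": 0, "ry": 0, "rz": 0, "dx": 0, "dy": 0, "dz": 0, "claw": 0.3},
  {"rx": 0, "ry": 0, "rz": 0, "dx": 0, "dy": 0, "dz": 0, "claw": 0.3},
  {"rx": 0, "ry": 0, "rz": 0, "dx": 0, "dy": 0, "dz": 0, "claw": 0.3},
  {"rx": 0, "ry": 0, "rz": 0, "dx": 0, "dy": 0, "dz": 0, "claw": 0.3},
], newtons=60)

```text
time_s: 4.15
ee_pos: [0.4196, 0.3212, 0.1842]
tcp_rot: [3.139, -0.0, 2.059]
ft_force: [-0.4, -0.8, 7.6]
width: 0.0434
finger_force: 63.7
```

Call:
arm_command([
  {"rx": 0, "ry": 0, "rz": 0, "dx": 0, "dy": 0, "dz": 0.015, "claw": 0.3},
  {"rx": 0, "ry": 0, "rz": 0, "dx": 0, "dy": 0, "dz": 0.035, "claw": 0.3},
  {"rx": 0, "ry": 0, "rz": 0, "dx": 0, "dy": 0, "dz": 0.035, "claw": 0.3},
  {"rx": 0, "ry": 0, "rz": 0, "dx": 0, "dy": 0, "dz": 0.035, "claw": 0.3},
  {"rx": 0, "ry": 0, "rz": -3.8, "dx": 0.0047, "dy": -0.0195, "dz": 0, "claw": 0.3},
])

```text
time_s: 4.65
ee_pos: [0.4235, 0.3053, 0.307]
tcp_rot: [3.13, -0.007, 1.996]
ft_force: [1.7, 1.5, -6.7]
width: 0.0429
finger_force: 63.5
```

Call:
arm_command([
  {"rx": 0, "ry": 0, "rz": -5, "dx": 0.007, "dy": -0.03, "dz": 0, "claw": 0.3},
  {"rx": 0, "ry": 0, "rz": -5, "dx": 0.007, "dy": -0.03, "dz": 0, "claw": 0.3},
  {"rx": 0, "ry": 0, "rz": -5, "dx": 0.007, "dy": -0.04, "dz": 0, "claw": 0.3},
  {"rx": 0, "ry": 0, "rz": -5, "dx": 0.007, "dy": -0.04, "dz": 0, "claw": 0.3},
  {"rx": 0, "ry": 0, "rz": -5, "dx": 0.007, "dy": -0.04, "dz": 0, "claw": 0.3},
])

```text
time_s: 5.15
ee_pos: [0.4578, 0.1191, 0.3016]
tcp_rot: [-3.139, 0.001, 1.552]
ft_force: [1.5, -0.3, -7.1]
width: 0.0432
finger_force: 63.4
```

Call:
arm_command([
  {"rx": 0, "ry": 0, "rz": -5, "dx": 0.007, "dy": -0.04, "dz": 0, "claw": 0.3},
  {"rx": 0, "ry": 0, "rz": -5, "dx": 0.005, "dy": -0.02, "dz": 0, "claw": 0.3},
  {"rx": 0, "ry": 0, "rz": -3, "dx": 0.003, "dy": -0.01, "dz": 0, "claw": 0.3},
  {"rx": 0, "ry": 0, "rz": 0, "dx": 0, "dy": 0, "dz": 0, "claw": 0.3},
  {"rx": 0, "ry": 0, "rz": 0, "dx": 0, "dy": 0, "dz": 0, "claw": 0.3},
])

```text
time_s: 5.65
ee_pos: [0.4733, 0.0533, 0.3023]
tcp_rot: [-3.14, -0.001, 1.333]
ft_force: [0.2, 1.2, -6.1]
width: 0.0436
finger_force: 63.4
```

```bash
python3 m.py w5 case 0 .062; python3 -c "
from h import *
a=cv2.imread('pics/w5.png');save('side','d5');b=cv2.imread('pics/d5.png')
cv2.imwrite('pics/b5.png',cv2.resize(np.hstack([a,b]),(800,300),interpolation=cv2.INTER_AREA))"
```

```text
5.65 [0.4733 0.0533 0.3023] [-3.1401 -0.0012  1.3332]
0.62 [280. 149.] [0.4846 0.0935 0.    ]
0.64 [([161, 15], array([0.4368, 0.1952])), ([160, 37], array([0.4321, 0.1844])), ([186, 276], array([0.3938, 0.0252])), ([197, 279], array([0.4012, 0.0207])), ([207, 265], array([0.4124, 0.0305])), ([216, 262], array([0.4197, 0.0313])), ([236, 211], array([0.4457, 0.067 ])), ([306, 210], array([0.4943, 0.056 ])), ([320, 213], array([0.5035, 0.0515])), ([339, 262], array([0.5098, 0.0095])), ([349, 265], array([0.5167, 0.0052])), ([358, 277], array([ 0.5217, -0.0067])), ([371, 277], array([ 0.5314, -0.009 ])), ([402, 16], array([0.5743, 0.1612]))]
((484.22821044921875, 92.738037109375), (178.81686401367188, 144.4383087158203), 76.53853607177734)
```

View pics/b5.png

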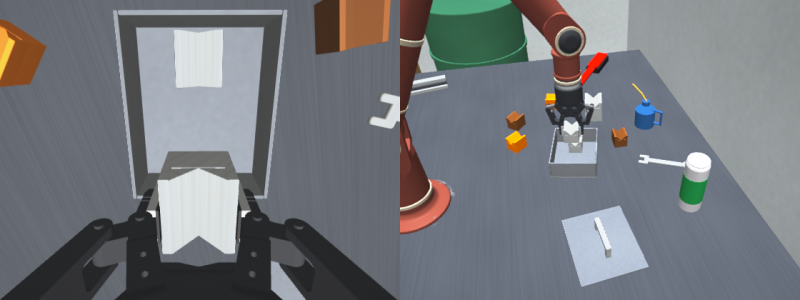

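The block is firmly held and lined up over the free half; the wrist view shows the case square below and the twin at the far end. The case centre is confirmed at (0.484, 0.093) with yaw -13.5°. I'll lower it.

Call:
arm_command([
  {"rx": 0, "ry": 0, "rz": 0, "dx": 0, "dy": 0, "dz": -0.03, "claw": 0.3},
  {"rx": 0, "ry": 0, "rz": 0, "dx": 0, "dy": 0, "dz": -0.03, "claw": 0.3},
  {"rx": 0, "ry": 0, "rz": 0, "dx": 0, "dy": 0, "dz": -0.025, "claw": 0.3},
  {"rx": 0, "ry": 0, "rz": 0, "dx": 0, "dy": 0, "dz": -0.018, "claw": 0.3},
  {"rx": 0, "ry": 0, "rz": 0, "dx": 0, "dy": 0, "dz": -0.008, "claw": 0.3},
])

```text
time_s: 6.35
ee_pos: [0.4734, 0.0525, 0.1902]
tcp_rot: [-3.139, 0.0, 1.332]
ft_force: [-0.9, -0.0, -6.3]
width: 0.043
finger_force: 63.0
```

Call:
arm_command([
  {"rx": 0, "ry": 0, "rz": 0, "dx": 0, "dy": 0, "dz": 0, "claw": 0.3},
  {"rx": 0, "ry": 0, "rz": 0, "dx": 0, "dy": 0, "dz": 0, "claw": 0.3},
  {"rx": 0, "ry": 0, "rz": 0, "dx": 0, "dy": 0, "dz": -0.001, "claw": 0.3},
  {"rx": 0, "ry": 0, "rz": 0, "dx": 0, "dy": 0, "dz": -0.001, "claw": 0.3},
  {"rx": 0, "ry": 0, "rz": 0, "dx": 0, "dy": 0, "dz": 0, "claw": 0.3},
])

```text
time_s: 6.85
ee_pos: [0.4738, 0.0515, 0.1902]
tcp_rot: [3.141, -0.0, 1.33]
ft_force: [-1.2, -0.3, -6.0]
width: 0.0436
finger_force: 63.0
```

Call:
arm_command([
  {"rx": 0, "ry": 0, "rz": 0, "dx": 0, "dy": 0, "dz": -0.001, "claw": 0.3},
  {"rx": 0, "ry": 0, "rz": 0, "dx": 0, "dy": 0, "dz": -0.001, "claw": 0.3},
  {"rx": 0, "ry": 0, "rz": 0, "dx": 0, "dy": 0, "dz": 0, "claw": 0.3},
  {"rx": 0, "ry": 0, "rz": 0, "dx": 0, "dy": 0, "dz": 0, "claw": 0.3},
  {"rx": 0, "ry": 0, "rz": 0, "dx": 0, "dy": 0, "dz": 0, "claw": 0.3},
])

```text
time_s: 7.35
ee_pos: [0.4737, 0.0515, 0.1882]
tcp_rot: [3.141, -0.0, 1.33]
ft_force: [-2.3, 0.5, 4.4]
width: 0.0431
finger_force: 64.4
```

Call:
arm_command([
  {"rx": 0, "ry": 0, "rz": 0, "dx": 0, "dy": 0, "dz": 0, "claw": 0.75},
  {"rx": 0, "ry": 0, "rz": 0, "dx": 0, "dy": 0, "dz": 0, "claw": 0.75},
  {"rx": 0, "ry": 0, "rz": 0, "dx": 0, "dy": 0, "dz": 0, "claw": 0.75},
  {"rx": 0, "ry": 0, "rz": 0, "dx": 0, "dy": 0, "dz": 0.01, "claw": 0.75},
  {"rx": 0, "ry": 0, "rz": 0, "dx": 0, "dy": 0, "dz": 0.03, "claw": 0.75},
])

```text
time_s: 7.85
ee_pos: [0.473, 0.0515, 0.2267]
tcp_rot: [-3.137, 0.002, 1.33]
ft_force: [-0.1, 0.3, -0.1]
width: 0.0642
finger_force: 0.0
```

Call:
arm_command([
  {"rx": 0, "ry": 0, "rz": 0, "dx": 0, "dy": 0, "dz": 0.04, "claw": 0.75},
  {"rx": 0, "ry": 0, "rz": 0, "dx": 0, "dy": 0, "dz": 0.04, "claw": 0.75},
  {"rx": 0, "ry": 0, "rz": 0, "dx": 0, "dy": 0, "dz": 0.04, "claw": 0.75},
  {"rx": 0, "ry": 0, "rz": 0, "dx": 0.003, "dy": -0.04, "dz": 0.03, "claw": 0.75},
  {"rx": 0, "ry": 0, "rz": 0, "dx": 0.003, "dy": -0.04, "dz": 0.02, "claw": 0.75},
])

```text
time_s: 8.35
ee_pos: [0.4798, -0.0281, 0.4011]
tcp_rot: [3.137, -0.002, 1.334]
ft_force: [0.5, -0.9, 0.6]
width: 0.0637
finger_force: 0.0
```

Call:
arm_command([
  {"rx": 0, "ry": 0, "rz": 3, "dx": 0.003, "dy": -0.04, "dz": 0, "claw": 0.75},
  {"rx": 0, "ry": 0, "rz": 3, "dx": 0.003, "dy": -0.04, "dz": 0, "claw": 0.75},
  {"rx": 0, "ry": 0, "rz": 3, "dx": 0.003, "dy": -0.04, "dz": 0, "claw": 0.75},
  {"rx": 0, "ry": 0, "rz": 4, "dx": 0.003, "dy": -0.04, "dz": 0, "claw": 0.75},
  {"rx": 0, "ry": 0, "rz": 0, "dx": 0.003, "dy": -0.03, "dz": 0, "claw": 0.75},
])

```text
time_s: 8.85
ee_pos: [0.4938, -0.2214, 0.3984]
tcp_rot: [3.141, 0.001, 1.555]
ft_force: [0.3, 1.0, 0.8]
width: 0.0642
finger_force: 0.0
```

Call:
arm_command([
  {"rx": 0, "ry": 0, "rz": 0, "dx": 0, "dy": -0.02, "dz": 0, "claw": 0.75},
  {"rx": 0, "ry": 0, "rz": 0, "dx": 0, "dy": -0.01, "dz": 0, "claw": 0.75},
  {"rx": 0, "ry": 0, "rz": 0, "dx": 0, "dy": 0, "dz": 0, "claw": 0.75},
  {"rx": 0, "ry": 0, "rz": 0, "dx": 0, "dy": 0, "dz": 0, "claw": 0.75},
  {"rx": 0, "ry": 0, "rz": 0, "dx": 0, "dy": 0, "dz": 0, "claw": 0.75},
])

```text
time_s: 9.35
ee_pos: [0.495, -0.2466, 0.3978]
tcp_rot: [-3.142, -0.001, 1.56]
ft_force: [0.1, 0.4, 0.5]
width: 0.0643
finger_force: 0.0
```

```bash
python3 m.py w6 lid_grip .045 .052; python3 -c "
from m import *
save('scene','s6')
for r in models.pinpoint('scene','small_centre')+models.pinpoint('scene','twin_centre'): print(r['conf'],r['point'],ray('scene',r['point'],.027))
a=cv2.imread('pics/w6.png');b=cv2.imread('pics/s6.png')
b=cv2.resize(b[160:265,210:350],(560,420))
cv2.imwrite('pics/b6.png',cv2.resize(np.hstack([a,b]),(800,300),interpolation=cv2.INTER_AREA))"
```

```text
9.35 [ 0.495  -0.2466  0.3978] [-3.1416 -0.0012  1.5598]
0.92 [279. 182.] [ 0.497  -0.2482  0.045 ]
0.81 [([346, 77], array([ 0.5601, -0.1455])), ([191, 93], array([ 0.414 , -0.1579])), ([220, 260], array([ 0.429 , -0.3357])), ([351, 247], array([ 0.5758, -0.3212]))]
((495.1343078613281, -240.37359619140625), (149.99755859375, 180.61732482910156), 4.807027816772461)
0.81 [261.5, 215.4] [0.476  0.0506 0.027 ]
0.91 [340.3, 158.0] [0.4559 0.4068 0.027 ]
0.87 [252.3, 168.5] [0.3071 0.1913 0.027 ]
0.82 [291.4, 200.3] [0.4886 0.1475 0.027 ]
0.69 [340.6, 226.8] [0.6429 0.1434 0.027 ]
0.58 [281.6, 152.5] [0.3076 0.3157 0.027 ]
0.26 [166.9, 299.0] [ 0.5241 -0.2665  0.027 ]
```

View pics/b6.png

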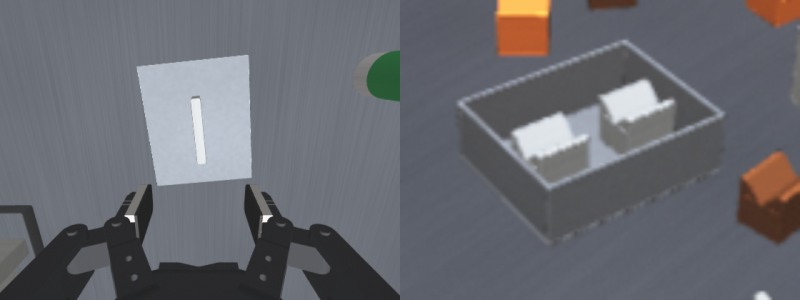

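In the wrist view the lid plate is centred around (194,120), handle along it, yaw +4.8°. The scene crop shows both V-blocks standing in the case. I'll refine the lid centre from the plate corners.

```bash
python3 -c "
from m import *
W=np.array([ray('wrist',p,.012)[:2] for p in [(346,77),(191,93),(220,260),(351,247)]]);print(W,W.mean(0))
c=cv2.imread('pics/w6.png');g=(c.min(2)>225).astype(np.uint8)
n,l,s,ce=cv2.connectedComponentsWithStats(g[80:280,180:360])
for i in range(1,n):
  if s[i][4]>60: print(s[i],ce[i]+[180,80],ray('wrist',ce[i]+[180,80],.052))
"
```

```text
[[ 0.5682 -0.1451]
 [ 0.4036 -0.1587]
 [ 0.4201 -0.3591]
 [ 0.5855 -0.3432]] [ 0.4944 -0.2515]
[  88   58   20   92 1081] [277.5301 182.5051] [ 0.4947 -0.2481  0.052 ]
```

Call:
arm_command([
  {"rx": 0, "ry": 0, "rz": 2.7, "dx": -0.0005, "dy": -0.0015, "dz": -0.03, "claw": 0.75},
  {"rx": 0, "ry": 0, "rz": 2.7, "dx": 0, "dy": -0.0015, "dz": -0.04, "claw": 0.75},
  {"rx": 0, "ry": 0, "rz": 0, "dx": 0, "dy": 0, "dz": -0.04, "claw": 0.75},
  {"rx": 0, "ry": 0, "rz": 0, "dx": 0, "dy": 0, "dz": -0.04, "claw": 0.75},
  {"rx": 0, "ry": 0, "rz": 0, "dx": 0, "dy": 0, "dz": -0.02, "claw": 0.75},
])

```text
time_s: 10.15
ee_pos: [0.4932, -0.2508, 0.2244]
tcp_rot: [-3.137, -0.003, 1.651]
ft_force: [1.0, -0.1, 0.1]
width: 0.0643
finger_force: 0.0
```

Call:
arm_command([
  {"rx": 0, "ry": 0, "rz": 0, "dx": 0, "dy": 0, "dz": -0.015, "claw": 0.75},
  {"rx": 0, "ry": 0, "rz": 0, "dx": 0, "dy": 0, "dz": -0.013, "claw": 0.75},
  {"rx": 0, "ry": 0, "rz": 0, "dx": 0, "dy": 0, "dz": 0, "claw": 0.75},
  {"rx": 0, "ry": 0, "rz": 0, "dx": 0, "dy": 0, "dz": 0, "claw": 0.0},
  {"rx": 0, "ry": 0, "rz": 0, "dx": 0, "dy": 0, "dz": 0, "claw": 0.0},
], newtons=80)

```text
time_s: 10.65
ee_pos: [0.4946, -0.2516, 0.2006]
tcp_rot: [3.14, 0.001, 1.651]
ft_force: [-0.4, 0.3, 0.7]
width: 0.0355
finger_force: 0.0
```

Call:
arm_command([
  {"rx": 0, "ry": 0, "rz": 0, "dx": 0, "dy": 0, "dz": 0, "claw": 0.0},
  {"rx": 0, "ry": 0, "rz": 0, "dx": 0, "dy": 0, "dz": 0, "claw": 0.0},
  {"rx": 0, "ry": 0, "rz": 0, "dx": 0, "dy": 0, "dz": 0, "claw": 0.0},
  {"rx": 0, "ry": 0, "rz": 0, "dx": 0, "dy": 0, "dz": 0, "claw": 0.0},
  {"rx": 0, "ry": 0, "rz": 0, "dx": 0, "dy": 0, "dz": 0, "claw": 0.0},
])

```text
time_s: 11.15
ee_pos: [0.4946, -0.2516, 0.2008]
tcp_rot: [3.14, 0.001, 1.651]
ft_force: [-0.6, -0.7, 6.3]
width: 0.0124
finger_force: 79.3
```

Call:
arm_command([
  {"rx": 0, "ry": 0, "rz": 0, "dx": 0, "dy": 0, "dz": 0.01, "claw": 0.0},
  {"rx": 0, "ry": 0, "rz": 0, "dx": 0, "dy": 0, "dz": 0.03, "claw": 0.0},
  {"rx": 0, "ry": 0, "rz": 0, "dx": 0, "dy": 0, "dz": 0.04, "claw": 0.0},
  {"rx": 0, "ry": 0, "rz": 0, "dx": 0, "dy": 0, "dz": 0.04, "claw": 0.0},
  {"rx": 0, "ry": 0, "rz": 0, "dx": 0, "dy": 0.01, "dz": 0.01, "claw": 0.0},
])

```text
time_s: 11.65
ee_pos: [0.4947, -0.2433, 0.3342]
tcp_rot: [3.134, 0.006, 1.648]
ft_force: [0.1, -0.6, -2.4]
width: 0.0122
finger_force: 78.4
```

Call:
arm_command([
  {"rx": 0, "ry": 0, "rz": -2, "dx": -0.0015, "dy": 0.02, "dz": 0, "claw": 0.0},
  {"rx": 0, "ry": 0, "rz": -2, "dx": -0.0015, "dy": 0.035, "dz": 0, "claw": 0.0},
  {"rx": 0, "ry": 0, "rz": -2, "dx": -0.0015, "dy": 0.04, "dz": 0, "claw": 0.0},
  {"rx": 0, "ry": 0, "rz": -2, "dx": -0.0015, "dy": 0.04, "dz": 0, "claw": 0.0},
  {"rx": 0, "ry": 0, "rz": -2, "dx": -0.0015, "dy": 0.04, "dz": 0, "claw": 0.0},
])

```text
time_s: 12.15
ee_pos: [0.4855, -0.0643, 0.3288]
tcp_rot: [-3.139, -0.001, 1.475]
ft_force: [1.6, 0.4, -2.1]
width: 0.0127
finger_force: 78.4
```

Call:
arm_command([
  {"rx": 0, "ry": 0, "rz": -2, "dx": -0.001, "dy": 0.04, "dz": 0, "claw": 0.0},
  {"rx": 0, "ry": 0, "rz": -2, "dx": -0.001, "dy": 0.04, "dz": 0, "claw": 0.0},
  {"rx": 0, "ry": 0, "rz": -2, "dx": -0.001, "dy": 0.035, "dz": 0, "claw": 0.0},
  {"rx": 0, "ry": 0, "rz": -2, "dx": 0, "dy": 0.025, "dz": 0, "claw": 0.0},
  {"rx": 0, "ry": 0, "rz": 0, "dx": 0, "dy": 0.0195, "dz": 0, "claw": 0.0},
])

```text
time_s: 12.65
ee_pos: [0.4823, 0.0959, 0.3287]
tcp_rot: [-3.138, 0.0, 1.34]
ft_force: [-0.7, -0.4, -2.5]
width: 0.0124
finger_force: 78.3
```

Call:
arm_command([
  {"rx": 0, "ry": 0, "rz": 0, "dx": 0, "dy": 0, "dz": 0, "claw": 0.0},
  {"rx": 0, "ry": 0, "rz": 0, "dx": 0, "dy": 0, "dz": 0, "claw": 0.0},
  {"rx": 0, "ry": 0, "rz": 0, "dx": 0, "dy": 0, "dz": 0, "claw": 0.0},
  {"rx": 0, "ry": 0, "rz": 0, "dx": 0, "dy": 0, "dz": 0, "claw": 0.0},
  {"rx": 0, "ry": 0, "rz": 0, "dx": 0, "dy": 0, "dz": 0, "claw": 0.0},
])

```text
time_s: 13.15
ee_pos: [0.4837, 0.092, 0.3296]
tcp_rot: [-3.141, 0.0, 1.335]
ft_force: [0.9, 0.1, -3.6]
width: 0.0123
finger_force: 78.4
```

```bash
python3 -c "
from m import *
o=sensors.get_obs();print(o['time_s'],o['ee_pos'],o['tcp_rot'])
z=o['ee_pos'][2]-.155-.045+.012  # plate top
P=imaging.camera_params('wrist');a=save('wrist','w7');b=save('side','d7')
for n in ['lid']:
  for r in models.outline_of('wrist',n)[:1]:
    c=max(cv2.findContours(r['region'].astype(np.uint8),0,2)[0],key=cv2.contourArea)
    print(r['conf'],[(p[0].tolist(),ray('wrist',p[0],z,P)[:2]) for p in cv2.approxPolyDP(c,5,True)])
cv2.imwrite('pics/b7.png',cv2.resize(np.hstack([a,b])[:,:,::-1],(800,300),interpolation=cv2.INTER_AREA))"
```

```text
13.15 [0.4837 0.092  0.3296] [-3.1415  0.0004  1.3349]
0.63 [([97, 54], array([0.4272, 0.2103])), ([141, 325], array([0.3912, 0.0644])), ([184, 301], array([0.4223, 0.0746])), ([203, 309], array([0.4315, 0.0666])), ([220, 305], array([0.4422, 0.0669])), ([234, 268], array([0.4573, 0.089 ])), ([255, 251], array([0.4717, 0.0966])), ([264, 276], array([0.4726, 0.0799])), ([259, 368], array([0.4527, 0.015 ])), ([299, 367], array([0.4779, 0.0097])), ([291, 312], array([0.4822, 0.0522])), ([296, 251], array([0.4939, 0.0912])), ([318, 264], array([0.5043, 0.0803])), ([335, 304], array([0.5089, 0.0516])), ([351, 308], array([0.5177, 0.0466])), ([371, 301], array([0.53  , 0.0487])), ([414, 324], array([0.5532, 0.0261])), ([457, 54], array([0.5871, 0.1717]))]
```

View pics/b7.png

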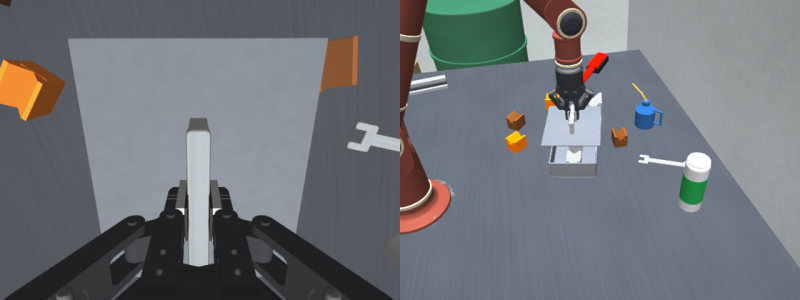

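The lid is held level and square: its far edge, (97,54)–(457,54), puts its centre at (0.4835, 0.093) with yaw -13.6°, right over the case. I'll lower it.

Call:
arm_command([
  {"rx": 0, "ry": 0, "rz": 0, "dx": 0, "dy": 0, "dz": -0.02, "claw": 0.0},
  {"rx": 0, "ry": 0, "rz": 0, "dx": 0, "dy": 0, "dz": -0.02, "claw": 0.0},
  {"rx": 0, "ry": 0, "rz": 0, "dx": 0, "dy": 0, "dz": -0.015, "claw": 0.0},
  {"rx": 0, "ry": 0, "rz": 0, "dx": 0, "dy": 0, "dz": -0.01, "claw": 0.0},
  {"rx": 0, "ry": 0, "rz": 0, "dx": 0, "dy": 0, "dz": -0.005, "claw": 0.0},
])

```text
time_s: 13.8
ee_pos: [0.4836, 0.093, 0.2589]
tcp_rot: [-3.141, 0.0, 1.337]
ft_force: [-0.3, -0.3, -2.9]
width: 0.0127
finger_force: 78.3
```

Call:
arm_command([
  {"rx": 0, "ry": 0, "rz": 0, "dx": 0, "dy": 0, "dz": 0, "claw": 0.0},
  {"rx": 0, "ry": 0, "rz": 0, "dx": 0, "dy": 0, "dz": -0.002, "claw": 0.0},
  {"rx": 0, "ry": 0, "rz": 0, "dx": 0, "dy": 0, "dz": -0.0015, "claw": 0.0},
  {"rx": 0, "ry": 0, "rz": 0, "dx": 0, "dy": 0, "dz": -0.001, "claw": 0.0},
  {"rx": 0, "ry": 0, "rz": 0, "dx": 0, "dy": 0, "dz": 0, "claw": 0.0},
])

```text
time_s: 14.3
ee_pos: [0.4837, 0.0931, 0.2553]
tcp_rot: [3.141, -0.0, 1.337]
ft_force: [0.0, 0.3, -2.5]
width: 0.0122
finger_force: 78.3
```

Call:
arm_command([
  {"rx": 0, "ry": 0, "rz": 0, "dx": 0, "dy": 0, "dz": -0.001, "claw": 0.0},
  {"rx": 0, "ry": 0, "rz": 0, "dx": 0, "dy": 0, "dz": 0, "claw": 0.0},
  {"rx": 0, "ry": 0, "rz": 0, "dx": 0, "dy": 0, "dz": 0, "claw": 0.0},
  {"rx": 0, "ry": 0, "rz": 0, "dx": 0, "dy": 0, "dz": 0, "claw": 0.0},
  {"rx": 0, "ry": 0, "rz": 0, "dx": 0, "dy": 0, "dz": 0, "claw": 0.0},
])

```text
time_s: 14.8
ee_pos: [0.4838, 0.0931, 0.2547]
tcp_rot: [3.141, -0.0, 1.337]
ft_force: [-2.2, -0.2, 5.0]
width: 0.0125
finger_force: 79.4
```

Contact came at z 0.2547, exactly the expected seated height. I'll release and retreat upward.

Call:
arm_command([
  {"rx": 0, "ry": 0, "rz": 0, "dx": 0, "dy": 0, "dz": 0, "claw": 0.6},
  {"rx": 0, "ry": 0, "rz": 0, "dx": 0, "dy": 0, "dz": 0, "claw": 0.6},
  {"rx": 0, "ry": 0, "rz": 0, "dx": 0, "dy": 0, "dz": 0, "claw": 0.6},
  {"rx": 0, "ry": 0, "rz": 0, "dx": 0, "dy": 0, "dz": 0, "claw": 0.6},
  {"rx": 0, "ry": 0, "rz": 0, "dx": 0, "dy": 0, "dz": 0, "claw": 0.6},
])

```text
time_s: 15.3
ee_pos: [0.4837, 0.0931, 0.254]
tcp_rot: [-3.141, 0.0, 1.337]
ft_force: [0.6, -0.7, 0.2]
width: 0.0515
finger_force: 0.0
```

Call:
arm_command([
  {"rx": 0, "ry": 0, "rz": 0, "dx": 0, "dy": 0, "dz": 0.02, "claw": 0.6},
  {"rx": 0, "ry": 0, "rz": 0, "dx": 0, "dy": 0, "dz": 0.04, "claw": 0.6},
  {"rx": 0, "ry": 0, "rz": 0, "dx": 0, "dy": 0, "dz": 0.04, "claw": 0.6},
  {"rx": 0, "ry": 0, "rz": 0, "dx": 0, "dy": 0, "dz": 0.03, "claw": 0.6},
  {"rx": 0, "ry": 0, "rz": 0, "dx": 0, "dy": 0, "dz": 0.02, "claw": 0.6},
])

```text
time_s: 15.8
ee_pos: [0.4838, 0.0931, 0.4067]
tcp_rot: [3.138, -0.002, 1.337]
ft_force: [0.5, 0.9, 0.1]
width: 0.0512
finger_force: 0.0
```

```bash
python3 -c "
from m import *
o=sensors.get_obs();print(o['time_s'],o['ee_pos'],o['ft_force'],o['width'])
a=save('scene','s8');b=save('side','d8')
cv2.imwrite('pics/b8.png',np.hstack([cv2.resize(a[140:290,200:400],(400,300)),cv2.resize(b[140:290,150:350],(400,300))])[:,:,::-1])"
```

```text
15.8 [0.4838 0.0931 0.4067] [0.5417 0.895  0.1241] 0.05122469103696717
```

View pics/b8.png

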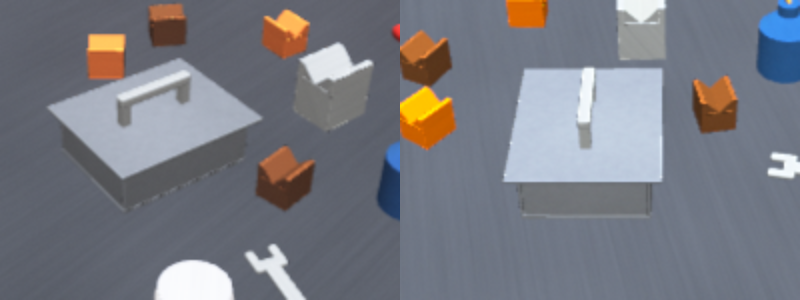

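Both crops show the lid lying flat and centred on the case, with an even overhang, and the gripper clear. I'll hand it in.

```bash
python3 -c "
from h import *
print(manip.job_done())"
```

```text
the job is handed in; nothing more can be done
None
```

The small V-block is in the free end of the case beside its twin, the lid lies flat on the rim, and the job was handed in at about 16 s of the 58 s allowed.

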